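# Fit the can capacitors to the power supply deck

### The arm

A 6-joint arm with a two-finger parallel gripper is mounted at the origin on the work surface; the furniture and walls round the work are solid. World frame = base frame: x ahead of the robot, y to its left, z up, the work surface at z = 0. Lengths are in m, angles in rad, forces in N, time in s.
With the tool pointing down it reaches from about 0.275 to 0.85 m from the base axis. Payload 5.2 kg.
Tool frame: the origin (TCP) lies on the centre line of the jaws, within the pads' length; the fingertips stand 14 mm ahead of it and the grasp point (between the pads) lies 5 mm behind it; z points along the fingers, y is the line along which they close (so a half turn about z gives the same grasp; the last joint's range is limited). The gripper opens to 85 mm and grips with 20 to 120 N. Pads are 22 mm wide; open, the fingers measure 114 mm over their backs; the gripper's body (76 mm by 85 mm) begins 54 mm behind the grasp point. The pads swing forward as they close: fully open they stand 13 mm farther back than shut.
Start: joints at [1.145, 0.259, 1.535, -0, 1.348, -0.203], TCP at [0.122, 0.536, 0.245] pointing down, gripper open.
Joint ranges: [-3.14, 3.14], [-0.91, 2.08], [0.19, 2.58], [-1.22, 4.36], [0.22, 2.71], [-3.12, 3.12]. Speed limits (rad/s): [2.57, 2.57, 3.14, 3.14, 3.14, 3.14].

### API

Orientations are given as a unit quaternion [w, x, y, z].
In Python, from workcell import env, claw, planner, sensors, viewer, job gives the robot as it stands. The module is installed in compiled form; this text tells all that it offers. Calls block until the motion is done:
- env.move_pose(position, orientation): joint-space move of the TCP to a pose.
- env.line_to(position, ori=None, velocity=0.15, max_force=None): straight line of the TCP; ori=None keeps the orientation; velocity is the mean speed in m/s. With max_force (N) it stops when the force on the tool has changed by that much, and returns True; else False.
- env.move_j(angles): joint-space move.
- claw.gripper_open() and claw.close(squeeze=None): open the fingers fully, or close them until they stop; squeeze is the grip in N (None keeps the last).
- env.hold(seconds).
- planner.ik(position, orientation): joint angles nearest the present ones, or None.
- sensors.get_obs(): the state.
- viewer.snapshot(name): name is "side" or "top"; returns a dict with "image" (384x512x3 uint8, red, green, blue), "intrinsics" (3x3 intrinsics, pixels), "R" (3x3) and "t" (3): a world point X has camera coordinates R X + t. Camera axes: x right, y down, z forward; pixel columns grow to the right and rows downward; lengths in m; the calibration is good to about 2 mm. A picture is of the moment at which its call begins. There is no depth.
A pose or a line that the arm cannot do raises env.PlanningError and nothing moves.
- job.hand_in(): hands the job in; it is judged then, once.
Trained networks look in a picture, given as the dict that the camera call returned (one of the last four; its "shot" number tells which), for a name from the list of things; names that differ only in an ending like _2 or _b are one class to them, and where a whole thing is asked for, a point or a joint stands for the part that bears it (a point fixed in the world has none). Each returns a list of dicts, best first, with "confidence" (0 to 1); they miss things now and then, are a little off and sometimes report something else, mostly with a low value. They report only what shows in the picture. A call takes as long as a camera call. They do not tell look-alikes from the thing itself.
- viewer.boxes_of(picture, target): "position" ([x, y, z] in m, in world coordinates, good to about 4 mm: the middle of the surface that is visible of it).
- viewer.pinpoint(picture, target): "position" ([x, y, z] in m, in world coordinates, good to about 4 mm: a listed point, or the origin of a listed thing).
The state is a dict: "time_s": time; "joint_pos": joint angles; "qvel": joint speeds; "joint_torque": joint torques, N m; "eef_pos": TCP position; "orientation": TCP orientation; "contact_force": force on the tool from outside, world axes, zero at the start; "ft_torque": the same for the moment, N m; "gripper_width": finger opening in m; "gripper_force": force on a finger pad.
Only numpy, scipy, OpenCV 4.12 (cv2) and the standard library are available. Lean on these libraries where they do the work, as an engineer would, in place of code of your own. Each camera call takes 0.05 s, during which the arm holds its last target. There are 200 camera calls.

### The job

Pick out the four dark blue can capacitors on the bench and stand each one upright in the clip on the aluminium power supply deck that is made for its diameter: the large can in the widest clip, the slim one in the narrowest, and one of the two middle-sized cans in each of the two middle clips. Each must sit right down on its clip's floor, set down and not dropped; leave the dropper bottle and the tape roll standing where they are.

Things in the scene. Friction and masses are not known exactly. Their poses are not given: they have to be found in the camera images.
- can_large: The large can capacitor: a plain dark blue upright cylinder, 44 mm diameter, 70 mm tall, loose on the bench. Origin: centre of its underside; z up its axis. Belongs in clip_wide.
- can_mid_a: One of two identical middle-sized can capacitors: a plain dark blue upright cylinder, 36 mm diameter, 52 mm tall, loose on the bench. Origin: centre of its underside; z up its axis. Belongs in either of the two middle clips (one can in each).
- can_mid_b: The other middle-sized can capacitor, the same as can_mid_a in every way: 36 mm diameter, 52 mm tall. Origin: centre of its underside; z up.
- can_slim: The slim can capacitor: dark blue upright cylinder with a bright aluminium top, 28 mm diameter, 45 mm tall, loose on the bench. Origin: centre of its underside; z up its axis. Belongs in clip_narrow.
- clip_wide: The widest clip, for the large can: steel band on the aluminium deck, inside diameter 53 mm, mouth flared to 63 mm. Origin: on its axis, on the deck's top face (14 mm above the bench), z up; floor 2 mm, rim 17 mm above it. Feet reach 16 mm past the band. The clips form a 94 x 92 mm rectangle, order varies; fixed parts beyond are under 55 mm high.
- clip_mid_a: One of two identical middle-sized clips on the same deck, for a middle-sized can: as clip_wide, but inside diameter 44 mm, flaring to 54 mm; floor 2 mm and rim 17 mm above its origin, which lies on the deck's top face.
- clip_mid_b: The other middle-sized clip, the same as clip_mid_a: inside diameter 44 mm, flaring to 54 mm.
- clip_narrow: The narrowest clip on the same deck, for the slim can: as clip_wide, but inside diameter 35 mm, flaring to 45 mm; floor 2 mm and rim 17 mm above its origin.
- flux: Brown dropper bottle with a white spout, 36 mm wide, 105 mm tall, standing loose among the cans. Not to be moved. Origin: centre of its underside.
- tape: Black roll of tape lying flat, 58 mm across, 19 mm high, loose beside the cans. Not to be moved. Origin: centre of its underside.
Not all that is in view belongs to the job. Leave any green or yellow look-alike of the can_mid_b alone.

How it is judged:
By the outcome, as a careful person would: the job done as asked, in the order asked, and still so for the second after the job is handed in, with the robot touching nothing.
It also fails if it takes over 106 s, if anything falls off the work surface, if the arm or the gripper's body presses on something with over 40 N, if the wrist force passes 120 N, or if a joint passes its speed limit or range.

## Working session

There is one attempt and no reset: what is moved stays moved. The work goes in short steps, each a Python script; the robot and the scene stay as the last script left them, time stands still between calls to the robot, and variables do not carry over. Pictures are saved under pics/ and viewed, at most 14 in all, crops included, and the job is handed in when it is done.

```bash
mkdir -p pics
cat > look.py <<'E'
from workcell import env, claw, planner, sensors, viewer, job
import cv2, numpy as np
names=["can_large","can_mid_a","can_slim","clip_wide","clip_mid_a","clip_narrow","flux","tape"]
for cam in ("top","side"):
    p=viewer.snapshot(cam)
    cv2.imwrite(f"pics/{cam}0.png",cv2.cvtColor(p["image"],cv2.COLOR_RGB2BGR))
    np.savez(f"pics/{cam}0.npz",**{k:np.asarray(p[k]) for k in("image","intrinsics","R","t")})
    for n in names:
        for d in viewer.pinpoint(p,n):
            X=np.array(d["position"]); c=p["R"]@X+p["t"]; u=p["intrinsics"]@c
            print(cam,n,X.round(3),round(d["confidence"],2),(u[:2]/u[2]).round())
o=sensors.get_obs(); print(o["time_s"],o["eef_pos"],o["orientation"],o["gripper_width"])
E
python3 look.py
```

```text
top can_large [ 0.654  0.292 -0.001] 0.79 [185. 148.]
top can_mid_a [0.592 0.146 0.005] 0.68 [242. 173.]
top can_mid_a [0.373 0.278 0.001] 0.63 [186. 260.]
top can_mid_a [ 0.569  0.214 -0.001] 0.52 [214. 182.]
top can_mid_a [ 0.443  0.169 -0.006] 0.5 [231. 232.]
top can_slim [ 0.667  0.175 -0.   ] 0.7 [231. 144.]
top can_slim [0.544 0.335 0.   ] 0.54 [166. 191.]
top clip_wide [0.572 0.02  0.016] 0.76 [293. 182.]
top clip_wide [ 0.472 -0.065  0.01 ] 0.51 [326. 223.]
top clip_mid_a [0.474 0.03  0.013] 0.9 [288. 221.]
top clip_mid_a [ 0.557 -0.072  0.011] 0.89 [329. 189.]
top clip_narrow [ 0.471 -0.061  0.011] 0.89 [324. 223.]
top clip_narrow [ 0.559 -0.075  0.009] 0.29 [330. 188.]
top flux [ 0.47   0.274 -0.002] 0.61 [189. 221.]
top tape [0.548 0.34  0.004] 0.72 [163. 189.]
side can_large [ 0.66   0.294 -0.004] 0.6 [343. 190.]
side can_large [0.576 0.02  0.01 ] 0.57 [245. 230.]
side can_mid_a [ 0.445  0.171 -0.001] 0.76 [247. 178.]
side can_mid_a [0.587 0.146 0.002] 0.64 [284. 206.]
side can_mid_a [ 0.569  0.218 -0.005] 0.55 [296. 190.]
side can_mid_a [ 0.372  0.279 -0.001] 0.54 [254. 151.]
side can_slim [0.667 0.177 0.002] 0.5 [319. 214.]
side clip_wide [0.575 0.018 0.01 ] 0.63 [244. 230.]
side clip_mid_a [ 0.563 -0.073  0.013] 0.8 [209. 251.]
side clip_mid_a [0.479 0.032 0.015] 0.56 [218. 207.]
side clip_mid_a [0.447 0.171 0.001] 0.47 [248. 178.]
side clip_narrow [ 0.469 -0.065  0.011] 0.83 [183. 228.]
side flux [ 0.469  0.276 -0.001] 0.79 [279. 164.]
side tape [ 0.547  0.338 -0.   ] 0.53 [316. 164.]
side tape [0.445 0.171 0.002] 0.3 [247. 177.]
0.9 [0.12150968 0.53640386 0.24531915] [ 2.07795376e-07  1.11173926e-01  9.93800965e-01 -7.78066335e-06] 0.08563678227038923
```

```bash
python3 -c "
import cv2
a=cv2.imread('pics/top0.png')[110:300,120:370];cv2.imwrite('pics/top0c.png',cv2.resize(a,None,fx=3,fy=3,interpolation=2))
a=cv2.imread('pics/side0.png')[100:300,140:400];cv2.imwrite('pics/side0c.png',cv2.resize(a,None,fx=3,fy=3,interpolation=2))"
```

```text
(no output)
```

View pics/top0c.png

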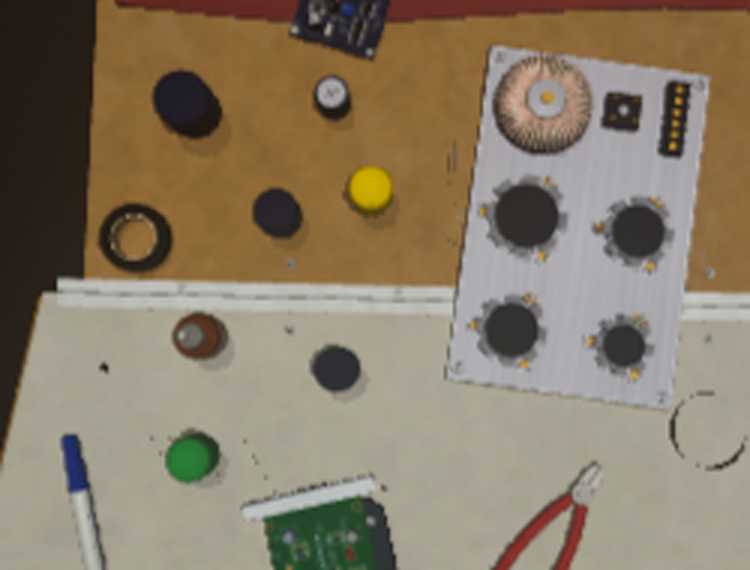

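View pics/side0c.png

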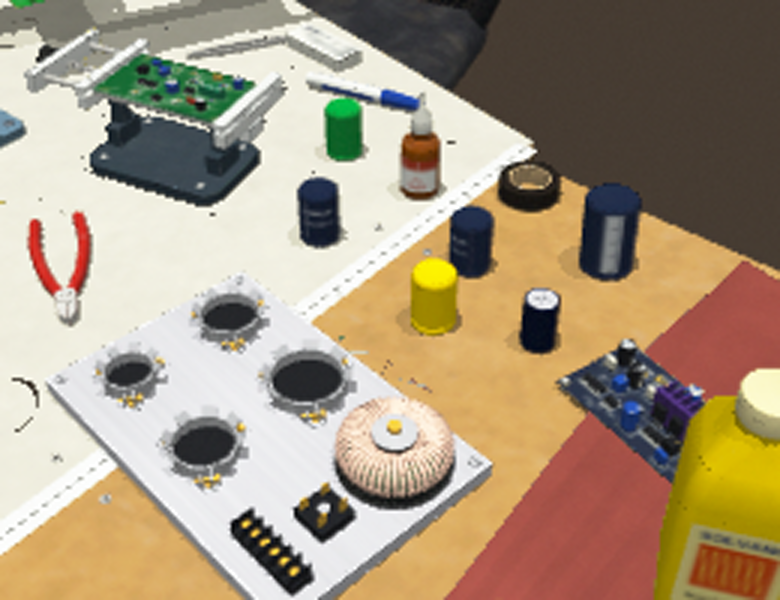

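The blue mid cans are at top-crop pixels (277,212) and (336,368). Yellow (370,188) and green (192,457) are the look-alikes. In the deck clips, wide is upper-left, narrow lower-right and the mids are on the other two corners, matching the network. Next I refine by averaging, and check against the blue silhouettes.

```bash
cat > refine.py <<'E'
from workcell import viewer, sensors
import numpy as np, json
from scipy.optimize import least_squares
g=dict(can_large=(.657,.293),mid1=(.569,.216),mid2=(.444,.170),can_slim=(.667,.176),clip_wide=(.573,.019),cmA=(.476,.031),cmB=(.560,-.0725),clip_narrow=(.470,-.063))
cls=dict(mid1="can_mid_a",mid2="can_mid_a",cmA="clip_mid_a",cmB="clip_mid_a")
acc={k:[] for k in g}
for i in range(3):
  for cam in("top","side"):
    p=viewer.snapshot(cam)
    for c in sorted({cls.get(k,k) for k in g}):
      ds=viewer.pinpoint(p,c)
      for k in g:
        if cls.get(k,k)!=c: continue
        n=[d["position"] for d in ds if np.hypot(*(np.array(d["position"][:2])-g[k]))<.025]
        if n: acc[k].append([0 if cam=="top" else 1]+list(n[0]))
m={}
for k,v in acc.items():
  v=np.array(v); m[k]=v[:,1:3].mean(0)
  print(k,len(v),"mean",v[:,1:].mean(0).round(4),"std",v[:,1:].std(0).round(4),"top",v[v[:,0]==0,1:3].mean(0).round(4),"side",v[v[:,0]==1,1:3].mean(0).round(4))
ks=["clip_wide","cmA","cmB","clip_narrow"]; best=None
for a,b in((94,92),(92,94)):
  L=np.array([[a,b],[-a,b],[a,-b],[-a,-b]])/2000
  f=lambda q:L@np.array([[np.cos(q[2]),np.sin(q[2])],[-np.sin(q[2]),np.cos(q[2])]])+q[:2]
  r=least_squares(lambda q:(f(q)-np.array([m[k] for k in ks])).ravel(),[.52,-.02,.1])
  print(a,b,r.x.round(4),r.cost**.5*1e3,(r.fun*1e3).round(1))
  if best is None or r.cost<best[0]: best=(r.cost,f(r.x),r.x[2])
for k,q in zip(ks,best[1]): m[k]=q
m={k:list(map(float,v)) for k,v in m.items()}; m["yaw"]=float(best[2])
json.dump(m,open("m.json","w")); print({k:np.round(v,4) for k,v in m.items()})
# silhouette check: blue cans in the top picture
import cv2
p=viewer.snapshot("top"); K,R,t=p["intrinsics"],p["R"],p["t"]
im=p["image"]; gray=im.max(2)
for k,r,h in(("can_large",22,70),("mid1",18,52),("mid2",18,52),("can_slim",14,45)):
  th=np.linspace(0,6.283,60)
  P=np.array([[m[k][0]+r/1e3*np.cos(a),m[k][1]+r/1e3*np.sin(a),z] for z in(0,h/1e3) for a in th])
  u=(R@P.T).T+t; u=(K@u.T).T; u=u[:,:2]/u[:,2:]
  hull=cv2.convexHull(u.astype(np.float32)); M=cv2.moments(hull)
  cx,cy=M["m10"]/M["m00"],M["m01"]/M["m00"]
  msk=np.zeros(gray.shape,np.uint8); x0,y0,w,hh=cv2.boundingRect(hull)
  sub=(gray<75)if k!="can_slim" else (gray<75)|((im.max(2).astype(int)-im.min(2)<30))
  b=sub[y0-4:y0+hh+4,x0-4:x0+w+4]; ys,xs=np.nonzero(b)
  print(k,"model",round(cx,1),round(cy,1),"area",round(M["m00"]),"seen",round(xs.mean()+x0-4,1),round(ys.mean()+y0-4,1),b.sum())
print("cam",(-R.T@t).round(3),K[0,0],sensors.get_obs()["time_s"])
E
python3 refine.py
```

```text
can_large 5 mean [ 0.6565  0.2927 -0.0043] std [0.0029 0.0018 0.0012] top [0.6543 0.2924] side [0.6598 0.2931]
mid1 6 mean [ 0.5681  0.2186 -0.0025] std [0.0017 0.0032 0.0009] top [0.5686 0.2156] side [0.5677 0.2216]
mid2 6 mean [ 0.4461  0.1699 -0.0007] std [0.0017 0.0027 0.0014] top [0.445  0.1674] side [0.4471 0.1723]
can_slim 6 mean [0.6661 0.1767 0.0019] std [0.0012 0.0018 0.0021] top [0.6655 0.1767] side [0.6667 0.1766]
clip_wide 6 mean [0.5733 0.0181 0.0139] std [0.0026 0.0012 0.0018] top [0.5711 0.0177] side [0.5754 0.0185]
cmA 5 mean [0.4768 0.0314 0.0136] std [0.0013 0.002  0.0019] top [0.4757 0.0336] side [0.4775 0.0299]
cmB 6 mean [ 0.5621 -0.0739  0.0122] std [0.0032 0.0007 0.0031] top [ 0.559  -0.0737] side [ 0.5651 -0.0742]
clip_narrow 6 mean [ 0.468  -0.064   0.0117] std [0.0012 0.0012 0.0018] top [ 0.4686 -0.0643] side [ 0.4675 -0.0636]
94 92 [ 0.52   -0.0221 -0.1139] 2.6628042400151872 [-1.3  0.2  1.8 -2.5 -0.6  0.8  0.1  1.5]
92 94 [ 0.52   -0.0221 -0.1137] 3.248494465685553 [-2.2  1.3  2.9 -1.6 -1.7 -0.1  1.   0.4]
{'can_large': array([0.6565, 0.2927]), 'mid1': array([0.5681, 0.2186]), 'mid2': array([0.4461, 0.1699]), 'can_slim': array([0.6661, 0.1767]), 'clip_wide': array([0.572 , 0.0183]), 'cmA': array([0.4786, 0.0289]), 'cmB': array([ 0.5615, -0.0731]), 'clip_narrow': array([ 0.4681, -0.0625]), 'yaw': np.float64(-0.1139)}
can_large model 181.4 143.3 area 404 seen 181.8 144.4 381
mid1 model 211.4 180.7 area 221 seen 212.2 180.7 195
mid2 model 229.9 231.6 area 195 seen 231.7 232.4 173
can_slim model 229.8 141.9 area 147 seen 230.4 142.3 138
cam [0.458 0.117 0.948] 379.4900988440413 3.05
```

```bash
cat > pp.py <<'E'
from workcell import env, claw, planner, sensors, viewer, job
import json, numpy as np
m=json.load(open("m.json")); m["mid2"][1]=.1675; m["mid1"][1]=.217
PH=np.degrees(m["yaw"])+90
def quat(phi):
    a=np.radians(90+phi)/2; return [0,float(np.cos(a)),float(np.sin(a)),0]
def at(k,z): return [m[k][0],m[k][1],z]
def pick(k,h,dia,phi=PH,hi=.22):
    tz=h-.005                      # TCP height above the can's underside
    env.move_pose(at(k,hi),quat(phi))
    env.line_to(at(k,tz+.02),velocity=.25)
    hit=env.line_to(at(k,tz),velocity=.06,max_force=8)
    claw.close(60); o=sensors.get_obs()
    print(k,"hit",hit,"width",round(o["gripper_width"],4),"z",round(o["eef_pos"][2]-tz,4))
    if abs(o["gripper_width"]-dia)>.006: raise SystemExit("bad grasp")
    env.line_to(at(k,tz+.12),velocity=.25)
    return o["eef_pos"][2]
def place(c,tz,phi=PH):
    env.move_pose(at(c,.016+tz+.07),quat(phi))
    env.line_to(at(c,.016+tz+.022),velocity=.2)
    env.hold(.2)
    hit=env.line_to(at(c,.016+tz-.004),velocity=.03,max_force=5)
    o=sensors.get_obs()
    print(c,"hit",hit,"z above floor",round(o["eef_pos"][2]-tz-.016,4),np.round(o["contact_force"],1),"w",round(o["gripper_width"],4),"t",o["time_s"])
    return abs(o["eef_pos"][2]-tz-.016)<.003
def release(c):
    claw.gripper_open(); z=sensors.get_obs()["eef_pos"]
    env.line_to([z[0],z[1],.2],velocity=.25)
def job1(k,c,h,dia,phi=PH):
    tz=pick(k,h,dia,phi)
    ok=place(c,tz)
    if ok: release(c)
    return ok
E
python3 - <<'E'
from pp import *
print(job1("mid2","cmA",.040,.036))
import cv2
for cam in("top","side"):
    p=viewer.snapshot(cam); cv2.imwrite(f"pics/{cam}1.png",cv2.resize(p["image"][100:300,120:400,::-1],None,fx=2.8,fy=2.8,interpolation=2))
E
```

```text
mid2 hit False width 0.0333 z 0.0004
cmA hit True z above floor -0.0 [-1.1  0.4  6.4] w 0.0336 t 9.225
True
```

View pics/side1.png

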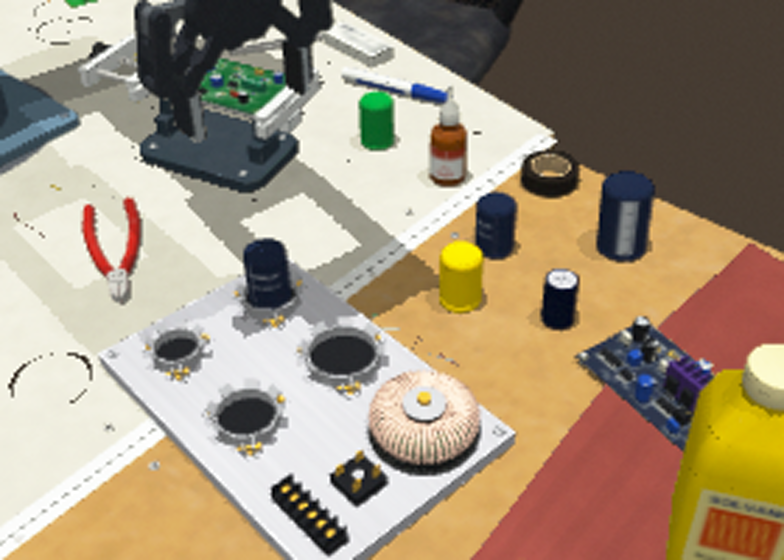

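The first can stands seated in the near mid clip (267,275), upright. The rest of the scene is undisturbed. I carry on with the others.

Run:
```python
from pp import *
ok=job1("mid1","cmB",.040,.036,50)
ok=ok and job1("can_slim","clip_narrow",.038,.028)
ok=ok and job1("can_large","clip_wide",.050,.044)
print(ok)
import cv2
for cam in("top","side"):
    p=viewer.snapshot(cam); cv2.imwrite(f"pics/{cam}2.png",cv2.resize(p["image"][100:300,120:400,::-1],None,fx=2.8,fy=2.8,interpolation=2))
```

```text
mid1 hit False width 0.0332 z 0.0005
cmB hit True z above floor -0.0 [-0.4  0.3  5.8] w 0.0334 t 16.4
can_slim hit False width 0.0261 z 0.0004
clip_narrow hit True z above floor -0.0001 [-0.3 -0.3  5.8] w 0.0259 t 23.7583
can_large hit False width 0.0423 z 0.0006
clip_wide hit True z above floor -0.0001 [-0.2  0.3  5.4] w 0.0426 t 31.3667
True
```

Run:
```python
from pp import *
import cv2
env.move_pose([.122,.5,.245],quat(80)) 
for cam in("top","side"):
    p=viewer.snapshot(cam); cv2.imwrite(f"pics/{cam}3.png",cv2.resize(p["image"][100:300,120:400,::-1],None,fx=2.8,fy=2.8,interpolation=2))
    for n in("can_large","can_mid_a","can_slim","flux","tape"):
        print(cam,n,[(np.round(d["position"],3).tolist(),round(d["confidence"],2)) for d in viewer.pinpoint(p,n)])
```

```text
top can_large []
top can_mid_a [([0.563, -0.077, 0.019], 0.75), ([0.477, 0.027, 0.016], 0.57), ([0.587, 0.142, 0.0], 0.55), ([0.373, 0.28, -0.0], 0.47), ([0.47, 0.278, -0.002], 0.17)]
top can_slim [([0.466, -0.064, 0.017], 0.42)]
top flux [([0.469, 0.276, -0.004], 0.57)]
top tape [([0.544, 0.339, 0.001], 0.58)]
side can_large []
side can_mid_a [([0.588, 0.146, -0.0], 0.91), ([0.372, 0.278, 0.002], 0.72), ([0.557, -0.071, 0.01], 0.58), ([0.478, 0.037, 0.018], 0.57), ([0.471, 0.278, -0.005], 0.28), ([0.479, 0.029, 0.014], 0.17)]
side can_slim [([0.47, -0.06, 0.019], 0.69)]
side flux []
side tape [([0.549, 0.337, -0.0], 0.73)]
```

View pics/top3.png

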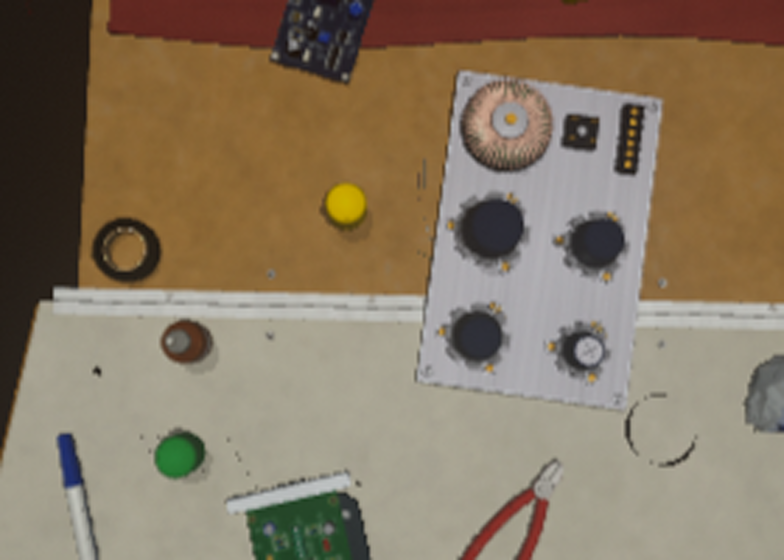

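View pics/side3.png

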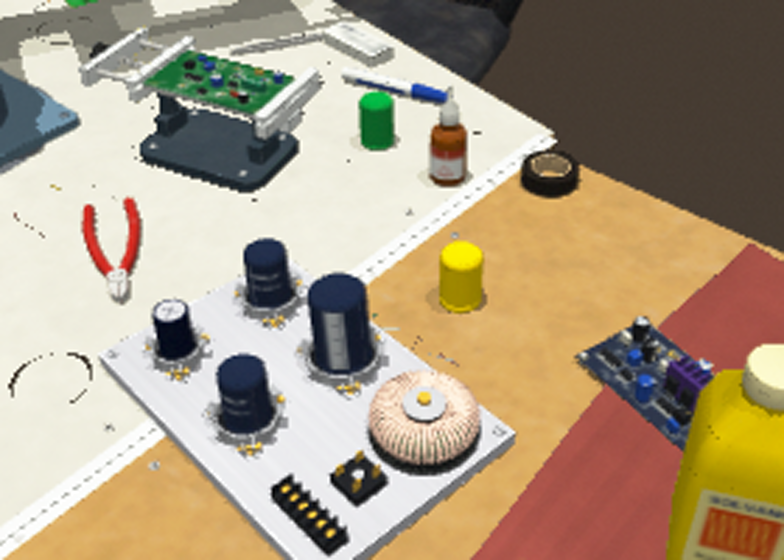

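All four cans stand upright in their proper clips: large at side-view pixel (340,325), slim at (173,330), mids at (268,275) and (245,395). The bottle, tape and look-alikes have not moved.

```bash
python3 -c "
from workcell import job
print(job.hand_in())"
```

```text
the job is handed in; nothing more can be done
None
```

All four cans are standing upright in their matching clips, each set down onto the clip floor under force control; the dropper bottle, tape roll and look-alikes were not moved, and the job is handed in.

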